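# Lock the kitchen drawer unit and put the key back

## Robot

A 6-joint arm with a two-finger parallel gripper is mounted at the origin on the work surface. World frame = base frame: x ahead of the robot, y to its left, z up, the work surface at z = 0. Lengths are in m, angles in rad, forces in N, time in s.
With the tool pointing down it reaches from about 0.3 to 0.775 m from the base axis. Payload 14.6 kg.
Tool frame: the origin (TCP) lies between the finger pads; the fingertips stand 19 mm ahead of it and the grasp point (between the pads) is the TCP; z points along the fingers, y is the direction in which the jaws open and shut (so a half turn about z gives the same grasp; the last joint's range is limited). The gripper opens to 94 mm and grips with 3 to 60 N. Pads are 16 mm wide; open, the fingers measure 119 mm over their backs; the gripper's body (75 mm by 177 mm) begins 78 mm behind the grasp point.
Start: joints at [-1.279, 0.3, 1.521, -0, 1.321, -0.067], TCP at [0.193, -0.515, 0.224] pointing down, gripper open.
Joint ranges: [-3.03, 3.03], [-0.79, 2.21], [0.23, 2.52], [-1.04, 4.18], [0, 3.07], [-2.55, 2.55]. Speed limits (rad/s): [2.22, 2.22, 2.57, 3.14, 3.14, 3.14].

## Interface

Orientations are given as [roll, pitch, yaw] about the fixed x, y, z axes, in that order (R = Rz(yaw) Ry(pitch) Rx(roll)).
In Python, from station import telemetry, vision, ctrl gives the robot as it stands. The module is installed in compiled form; this text tells all that it offers.
- The arm moves only by the shell command python3 -m creep 'ROWS' [FORCE]. ROWS is JSON, a list of rows, each a list of 3 entries, a list of its own where there are three numbers: the shift along the tool's x, y, z in units of 50 mm (1.0 is 50 mm), then the turn about the tool's z in units of 8 degrees (1.0 is 8 degrees), then the opening, from 0 (shut) to 1 (fully open). In form: [[[tx, ty, tz], twist, gripper], ...]. A call has 1 to 12 rows; each row is the pose to reach, as a shift and turn from the pose commanded when the call began, along the tool's axes at that moment; what a row does not reach only later rows make up. A row lasts 1/10 s, in which the tool goes at most 50 mm and 8.59 degrees, less where a joint would pass 70% of its speed; a pose out of reach is approached as far as the arm can. A call with a gripper value outside its range is refused whole. The fingers move at their own pace and stop on an object; FORCE is the grip in N (left out, the last holds). Time passes only in rows, so rows that repeat a pose let the fingers close. It gives the time, the measured TCP pose, the force and the opening at its end, in the units of the state.
- telemetry.get_obs(): the state, without advancing time (a new reading comes with each control period).
- vision.camera(name): name is "side" or "top" or "wrist"; returns a dict with "img" (384x512x3 uint8, red, green, blue), "depth" (384x512 float32, m along the optical axis (not along the pixel's ray), 0 where there is no reading), "vertical_fov" (degrees; the focal length in pixels is half the picture's height over the tangent of half this angle, whatever the lens; pixels are square), "cx", "cy" (the principal point, pixels), "extrinsics" (4x4, takes a point from camera to world coordinates); the wrist camera has in their place "hand_eye" (4x4, takes a point from camera to tool coordinates, whose origin is the TCP and whose axes are the flange's). Camera axes: x right, y down, z forward; pixel columns grow to the right and rows downward; lengths in m; the calibration is good to about 2 mm. A picture is of the moment at which its call begins: read the wrist's pose just before it.
- ctrl.hand_in(): hands the job in, once; it reports no verdict.
The state is a dict: "time_s": time; "qpos": joint angles; "joint_vel": joint speeds; "tau": joint torques, N m; "ee_pos": TCP position; "eef_rot": TCP orientation; "force": force on the tool from outside, world axes, zero at the start; "moment": the same for the moment, N m; "grip_width": finger opening in m.
Only numpy, scipy, OpenCV 4.12 (cv2) and the standard library are available. Lean on these libraries where they do the work, as an engineer would, in place of code of your own. Each camera call takes 0.05 s, during which the arm holds its last target.

## Task

Lock the little drawer unit: take the key with the straight bar-shaped grip from the wooden key stand, push it fully into the lock on top of the unit, turn it clockwise to its stop, turn it back home and only then pull it out. Stand the key back, fully down, in the slot it came from and let go. Leave the other key, the one with the round grip, where it is.

Things in the scene. Friction and masses are not known exactly. Their poses are not given: they have to be found in the camera images.
- key: Plain steel key upright, blade down, in either slot (like the keyhole) of a fixed wooden stand 45 mm high. Origin: blade's lower end, z up, at the start 17 mm above the bench. Heights in mm: blade 0-28 (5 thick along x, 16 wide along y; lowest 5 is 3 x 12), collar 34 across 28-33, neck 10 across 33-47, bar grip 47-73 (12 thick along x, 50 wide along y). 80 g. Same turned half round.
- spare_key: The other key, to be left alone: same blade, collar, neck and origin as the key, but a round disc grip, 38 mm across and 12 mm thick, its top 85 mm above the origin. It stands in the stand's other slot, 90 mm from the key along y, with the same yaw.
- keyhole (a point): Keyhole's mouth, centre, on the lock's top face 102 mm above the bench, atop a fixed drawer unit (200 deep, 240 wide, 100 mm high). Frame fixed to the unit: z up, x towards the drawer fronts. Steel barrel 55 mm across; keyhole 7 mm along x, 18.5 mm along y when home, 36 mm deep, 4 mm sloping lead-in round it. Fully in, the collar rests on the lock and the key's origin is 28 mm below this point.
- lock (a joint): Angle of the lock barrel: 0 = home (keyhole along the unit's y), grows clockwise seen from above, firm stop at 1.05 rad. Turns about the vertical through the keyhole with light friction (0.06 N m), no spring, stays where left. The key has about 0.13 rad of play in the keyhole either way: turn the key that much farther to take the barrel all the way to the stop, and likewise back home.
Mind the look-alikes: they are no part of the job. Leave any black, pink or red look-alike of the key alone.

How it is judged:
By the outcome, as a careful person would: the job done as asked, in the order asked, and still so for the second after the job is handed in, with the robot touching nothing.
It also fails if it takes over 69 s, if anything falls off the work surface, if the arm or the gripper's body presses on something with over 40 N, if the wrist force passes 120 N, or if a joint passes its speed limit or range.

## Working session

There is one attempt and no reset: what is moved stays moved. The work goes in short steps, Python scripts to look and compute and a shell command to move; the robot and the scene stay as the last step left them, time stands still between calls to the robot, and variables do not carry over. Pictures are saved under pics/ and viewed, and the job is handed in when it is done.

```bash
mkdir -p pics; ls
cat > h.py <<'E'
import numpy as np, cv2
from station import telemetry, vision, ctrl
from scipy.spatial.transform import Rotation as R
def cam(n):
    o=telemetry.get_obs(); c=vision.camera(n)
    f=c["img"].shape[0]/2/np.tan(np.radians(c["vertical_fov"])/2)
    if n=="wrist":
        T=np.eye(4);T[:3,:3]=R.from_euler('xyz',o["eef_rot"]).as_matrix();T[:3,3]=o["ee_pos"]
        E=T@np.array(c["hand_eye"])
    else: E=np.array(c["extrinsics"])
    return dict(img=c["img"],d=c["depth"],f=f,cx=c["cx"],cy=c["cy"],E=E,obs=o)
def plane(c,u,v,z):
    r=c["E"][:3,:3]@np.array([(u-c["cx"])/c["f"],(v-c["cy"])/c["f"],1.]);p=c["E"][:3,3]
    return p+r*(z-p[2])/r[2]
def cloud(c):
    v,u=np.mgrid[:384,:512];d=c["d"]
    P=np.stack([(u-c["cx"])/c["f"]*d,(v-c["cy"])/c["f"]*d,d],-1)
    W=P@c["E"][:3,:3].T+c["E"][:3,3];W[d<=0]=np.nan
    return W
def proj(c,p):
    q=np.linalg.inv(c["E"])@np.append(p,1);return q[0]/q[2]*c["f"]+c["cx"],q[1]/q[2]*c["f"]+c["cy"]
def save(n,img): cv2.imwrite("pics/"+n+".png",cv2.cvtColor(np.ascontiguousarray(img),cv2.COLOR_RGB2BGR))
E
python3 - <<'E'
from h import *
o=telemetry.get_obs();print(o)
for n in ("top","side","wrist"):
    c=cam(n);save(n+"0",c["img"]);print(n,c["f"],c["cx"],c["cy"],c["E"].round(3).tolist())
    np.savez(n+"0.npz",**{k:c[k] for k in("img","d","f","cx","cy","E")})
E
```

```text
pics
{'time_s': 0.0, 'qpos': array([-1.27860891e+00,  3.00454260e-01,  1.52159172e+00, -4.03297517e-05,
        1.32071680e+00, -6.65901379e-02]), 'joint_vel': array([-0.00033622, -0.00032184,  0.00184834, -0.00029604,  0.0002662 ,
        0.00108012]), 'tau': array([ 7.62065229e-04, -5.31806159e+01, -3.52738130e+01,  7.08697387e-02,
        2.44099548e-02, -1.08767833e-04]), 'ee_pos': array([ 0.19304226, -0.514742  ,  0.22389106]), 'eef_rot': array([-3.14042252e+00, -3.88842362e-05,  3.58787531e-01]), 'force': array([ 0.07551024, -0.03093884, -0.27214823]), 'moment': array([-0.00366334, -0.00675878,  0.01475168]), 'grip_width': 0.0939464755026691}
top 391.57090668817153 260.92935888482265 189.40870956853868 [[0.015, -0.994, 0.111, 0.401], [-1.0, -0.016, -0.007, 0.01], [0.009, -0.11, -0.994, 0.849], [0.0, 0.0, 0.0, 1.0]]
side 391.2372608118553 253.45124450552558 190.6587373448868 [[-0.826, -0.317, 0.467, 0.066], [-0.564, 0.457, -0.687, 0.645], [0.004, -0.831, -0.556, 0.62], [0.0, 0.0, 0.0, 1.0]]
wrist 315.6726017845301 247.33663429443297 196.31629905884634 [[0.351, -0.902, -0.25, 0.266], [-0.936, -0.339, -0.093, -0.488], [-0.001, 0.267, -0.964, 0.384], [0.0, 0.0, 0.0, 1.0]]
```

View pics/top0.png

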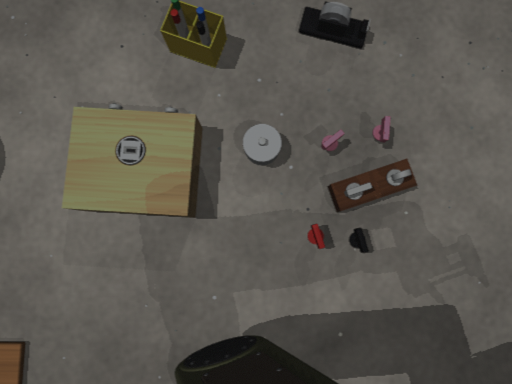

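View pics/side0.png

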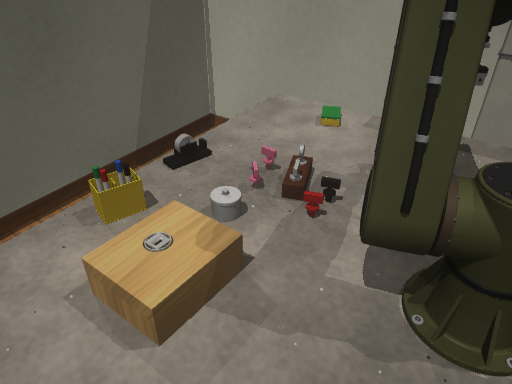

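View pics/wrist0.png

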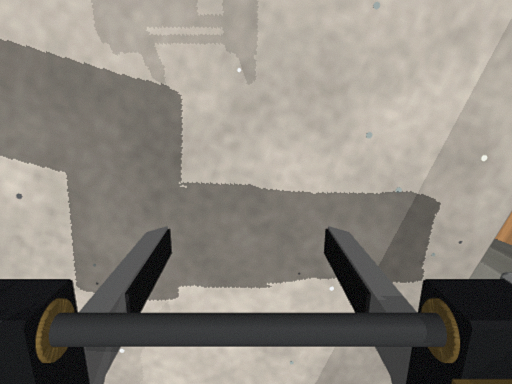

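The top view shows the drawer unit with its lock at about (130,150) and its knobs upwards (+x). The stand is at (372,186) with two steel keys, near (358,190) and (398,177). There are pink, red and black look-alikes around it. Next I'll crop in close.

Run:
```python
from h import *
a=np.load("top0.npz")["img"];s=np.load("side0.npz")["img"]
A=cv2.resize(a[140:225,310:430],None,fx=5,fy=5,interpolation=cv2.INTER_CUBIC)
S=cv2.resize(s[135:225,240:350],None,fx=5,fy=5,interpolation=cv2.INTER_CUBIC)
L=cv2.resize(a[125:175,100:160],None,fx=8,fy=8,interpolation=cv2.INTER_CUBIC)
save("cropA",A);save("cropS",S);save("cropL",L)
c=dict(np.load("top0.npz"));W=cloud(c)
for nm,(v0,v1,u0,u1) in dict(stand=(140,225,310,430),lock=(125,175,100,160)).items():
    z=W[v0:v1,u0:u1,2];print(nm,np.histogram(z[np.isfinite(z)],bins=np.arange(-.005,.14,.01)))
```

```text
stand (array([7536,   25,   24,  110, 1095,  981,   18,   82,   14,  190,   88,
          0,    0,    0]), array([-0.005,  0.005,  0.015,  0.025,  0.035,  0.045,  0.055,  0.065,
        0.075,  0.085,  0.095,  0.105,  0.115,  0.125,  0.135]))
lock (array([   0,    0,    0,    0,    0,    0,    3,    2,    5,   99, 2879,
          0,    0,    0]), array([-0.005,  0.005,  0.015,  0.025,  0.035,  0.045,  0.055,  0.065,
        0.075,  0.085,  0.095,  0.105,  0.115,  0.125,  0.135]))
```

View pics/cropA.png

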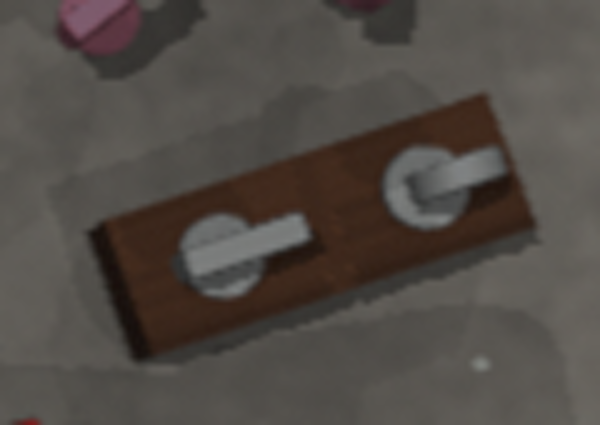

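View pics/cropS.png

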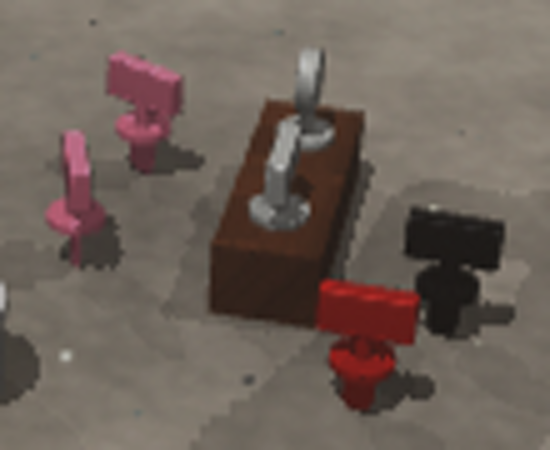

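View pics/cropL.png

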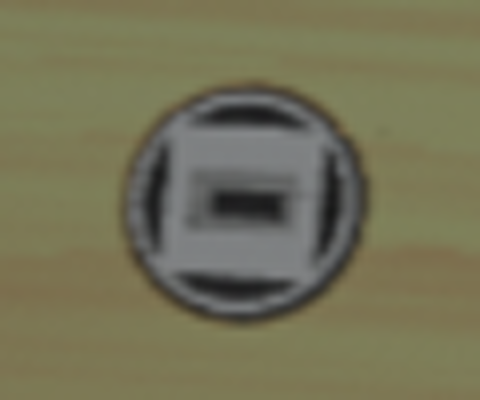

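Steel candidates are the key with the flat bar top at (358,190) and the round disc at (398,177). The look-alikes are pink at (333,141) and (385,128), red at (316,236) and black at (360,240). The crops confirm that the bar key is the left one, at (358,190), with a flat rectangular top. The right one has a curved disc top. Next I'll measure.

Run:
```python
from h import *
c=dict(np.load("top0.npz"));W=cloud(c);z=W[...,2]
def rect(pts):
    (cx,cy),(w,h),a=cv2.minAreaRect((pts*1000).astype(np.float32))
    if w<h: w,h=h,w;a+=90
    return (round(cx,1),round(cy,1)),(round(w,1),round(h,1)),round(((a+90)%180)-90,2)
def ray(mask,zz):
    v,u=np.nonzero(mask);return np.array([plane(c,a,b,zz)[:2] for a,b in zip(u,v)])
box=np.zeros((384,512),bool);box[140:225,310:430]=1
g=box&(z>.084)&(z<.096)
n,l,st,ce=cv2.connectedComponentsWithStats(g.astype(np.uint8))
for i in range(1,n):
    if st[i,4]>20:
        m=l==i;print("grip",st[i],np.nanmedian(z[m]),rect(ray(m,.090)))
s=box&(z>.039)&(z<.056);k=cv2.morphologyEx(s.astype(np.uint8),cv2.MORPH_CLOSE,np.ones((9,9)))
print("stand",np.nanmedian(z[s]),rect(ray(s,.045)))
# collars: steel (grey) at z ~.05
hsv=cv2.cvtColor(c["img"],cv2.COLOR_RGB2HSV)
col=box&(z>.046)&(z<.056)&(hsv[...,1]<60)
n,l,st,ce=cv2.connectedComponentsWithStats(col.astype(np.uint8))
for i in range(1,n):
    if st[i,4]>20:
        m=l==i;p=ray(m,.05);print("collar",st[i],np.nanmedian(z[m]),cv2.minEnclosingCircle((p*1000).astype(np.float32)))
# lock
b=np.zeros((384,512),bool);b[125:175,100:160]=1
m=b&(hsv[...,1]<50)
n,l,st,ce=cv2.connectedComponentsWithStats(m.astype(np.uint8));i=1+np.argmax(st[1:,4]);m=l==i
p=ray(m,.102);print("lock",st[i],np.nanmedian(z[m]),cv2.minEnclosingCircle((p*1000).astype(np.float32)),rect(p),cv2.fitEllipse(cv2.convexHull((p*1000).astype(np.float32))))
# unit top
ut=(np.abs(z-.1)<.006);ut[:, 215:]=0;ut[225:]=0
print("unit",rect(ray(ut,.1)))
# dark keyhole
gy=c["img"].mean(-1);d=np.zeros_like(b);d[144:157,122:140]=1
print(gy[144:157,120:142].astype(int))
dm=d&(gy<70);p=ray(dm,.1);print("hole",dm.sum(),rect(p))
```

```text
grip [391 174   8   7  31] 0.09194226993985222 ((514.8, -256.4), (11.3, 10.7), 25.46)
grip [346 183  26  13 160] 0.08916648271793154 ((489.6, -185.2), (50.1, 11.7), -70.78)
stand 0.04492213578285942 ((543.6, -214.2), (171.5, 142.4), -70.82)
collar [386 169  17  17 149] 0.04937506424726712 ((520.1688232421875, -270.19384765625), 17.69248390197754)
collar [346 183  14   7  50] 0.04947806883839967 ((497.7451171875, -183.6652069091797), 14.139272689819336)
collar [347 192  16   8  65] 0.049242477292378184 ((483.32733154296875, -187.62078857421875), 16.091135025024414)
lock [116 136  29  29 662] 0.09974951450961334 ((556.801513671875, 259.4762878417969), 28.35426902770996) ((556.9, 259.6), (55.4, 54.0), 2.72) ((556.8361206054688, 259.36053466796875), (54.95257568359375, 56.36330795288086), 135.21331787109375)
unit ((650.4, 247.7), (443.0, 252.9), -6.61)
[[ 51 102 127 128 128 127 128 128 127 128 128 128 127 128 127 128 128 127
  128 127  92  64]
 [ 48 103 127 127 125 125 125 125 125 125 125 126 126 127 127 126 127 127
  128 126  91  49]
 [ 43 104 127 120 107 105 107 106 106 106 109 112 112
[... 316 characters left out ...]
7]
 [ 86 119 128 111  97  89  62  33  30  31  32  31  30  29  36  71 100 119
  127 106  61  28]
 [ 88 120 126 109  95  90  69  47  45  45  42  39  40  37  38  70 101 121
  128 101  50  23]
 [100 128 123  98  89  97  91  84  82  83  76  71  70  65  60  77 105 124
  128  99  49  31]
 [101 128 127 110 101 105 106 103 102 102 102 101 102 103 101 103 112 125
  127  99  47  42]
 [103 128 129 126 126 127 126 127 126 127 127 124 122 122 123 122 123 126
  128  95  38  54]
 [103 127 128 128 128 128 128 128 128 128 128 128 128 128 128 127 128 128
  125  91  43  82]
 [108 127 128 128 128 128 128 128 128 128 127 127 128 128 127 128 128 128
  116  80  61 100]]
hole 29 ((556.2, 259.3), (17.3, 5.9), -89.05)
```

```bash
python3 - <<'E'
from h import *
c=dict(np.load("top0.npz"));W=cloud(c);z=W[...,2]
b=np.zeros((384,512),np.uint8);b[95:220,60:205]=1
ut=((np.abs(z-.1)<.006)&(b>0)).astype(np.uint8)
n,l,st,ce=cv2.connectedComponentsWithStats(ut);i=1+np.argmax(st[1:,4]);ut=(l==i).astype(np.uint8)
ct=max(cv2.findContours(ut,0,2)[0],key=cv2.contourArea)[:,0]
p=np.array([plane(c,u,v,.1)[:2] for u,v in ct],np.float32)*1000
r=cv2.minAreaRect(p);print(r);
(cx,cy),_,_=r
# edges
for nm,m,in (("x+",p[:,0]>p[:,0].max()-14),("x-",p[:,0]<p[:,0].min()+14),("y+",p[:,1]>p[:,1].max()-14),("y-",p[:,1]<p[:,1].min()+14)):
    vx,vy,_,_=cv2.fitLine(p[m],cv2.DIST_HUBER,0,.01,.01).ravel();print(nm,m.sum(),np.degrees(np.arctan2(vy,vx)))
E
python3 -m creep '[[[0.4,-0.2,0],-0.7,1],[[1.0,-0.5,0],-1.7,1],[[1.8,-0.9,0],-2.7,1],[[2.6,-1.35,0],-3.7,1],[[3.4,-1.8,0],-4.7,1],[[4.2,-2.2,0],-5.7,1],[[5.0,-2.6,0],-6.7,1],[[5.8,-3.0,0],-7.7,1],[[6.6,-3.4,0],-8.7,1],[[7.3,-3.8,0],-9.7,1],[[7.75,-4.0,0],-10.6,1],[[7.87,-4.09,0],-11.1,1]]'
```

```text
((537.2512817382812, 260.8919677734375), (240.94351196289062, 199.8953094482422), 87.37200164794922)
x+ 22 87.66739
x- 22 87.49431
y+ 27 -2.2769077
y- 29 -2.579467
time_s: 1.35
ee_pos: [0.491, -0.1834, 0.2241]
eef_rot: [-3.141, -0.001, 1.916]
force: [-0.9, 0.0, -0.3]
grip_width: 0.094
```

```bash
python3 -m creep '[[[0,0,0],0,1],[[0,0,0],0,1],[[0,0,0],0,1]]'
python3 - <<'E'
from h import *
c=cam("wrist");save("wrist1",c["img"]);print(c["obs"]["qpos"],c["obs"]["ee_pos"],c["obs"]["eef_rot"])
np.savez("wrist1.npz",**{k:c[k] for k in("img","d","f","cx","cy","E")})
W=cloud(c);print([proj(c,p) for p in ([.4896,-.1852,.09],[.5202,-.2702,.102])])
E
```

```text
time_s: 1.65
ee_pos: [0.4893, -0.1859, 0.2244]
eef_rot: [-3.141, -0.0, 1.906]
force: [-0.6, -0.2, -0.2]
grip_width: 0.0938
[-4.33005855e-01  2.40902670e-01  1.59588909e+00 -5.88811845e-05
  1.30494564e+00 -7.68187097e-01] [ 0.48933828 -0.18589798  0.22441954] [-3.14144908e+00 -5.97157946e-05  1.90599304e+00]
[(np.float64(247.90325658090154), np.float64(191.9099197335564)), (np.float64(248.84232033658336), np.float64(281.88477949311005))]
```

View pics/wrist1.png

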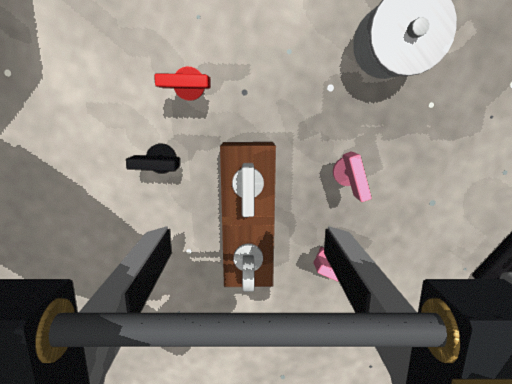

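The wrist view shows the bar key at about (248,190), between the open jaws. The round spare is at (248,262), and the look-alikes are clear to either side. I'll refine the key's pose from here.

Run:
```python
from h import *
c=dict(np.load("wrist1.npz"));W=cloud(c);z=W[...,2]
def rect(pts):
    (cx,cy),(w,h),a=cv2.minAreaRect((pts*1000).astype(np.float32))
    if w<h: w,h=h,w;a+=90
    return (round(cx,1),round(cy,1)),(round(w,1),round(h,1)),round(((a+90)%180)-90,2)
def ray(mask,zz):
    v,u=np.nonzero(mask);return np.array([plane(c,a,b,zz)[:2] for a,b in zip(u,v)])
b=np.zeros((384,512),bool);b[140:225,215:280]=1
g=b&(z>.086)&(z<.095);print(g.sum(),np.median(z[g]),rect(ray(g,.09)))
hsv=cv2.cvtColor(c["img"],cv2.COLOR_RGB2HSV)
br=b.copy();br[140:300,210:285]=1
s=br&(abs(z-.045)<.003)&(hsv[...,1]>90);ct=rect(ray(s,.045));print("stand",ct)
g=b&(abs(z-.05)<.003)&(hsv[...,1]<60);print("collar",cv2.minEnclosingCircle((ray(g,.05)*1000).astype(np.float32)))
b2=np.zeros_like(b);b2[235:300,215:280]=1
g=b2&(abs(z-.05)<.003)&(hsv[...,1]<60);print("collar2",cv2.minEnclosingCircle((ray(g,.05)*1000).astype(np.float32)))
```

```text
597 0.08988933488843859 ((489.3, -185.4), (48.9, 10.8), -70.82)
stand ((504.5, -228.1), (168.9, 59.5), -70.56)
collar ((489.67938232421875, -185.580078125), 17.069015502929688)
collar2 ((519.6033325195312, -269.62677001953125), 17.544498443603516)
```

Both views agree to within 0.5 mm: the key is at (489.4, -185.4) mm with a yaw of about 19.3°. I'll descend straight down.

```bash
python3 -m creep '[[[0.01,0,0.2],0,1],[[0.01,0,0.5],0,1],[[0.01,0,0.85],0,1],[[0.01,0,1.2],0,1],[[0.01,0,1.55],0,1],[[0.01,0,1.9],0,1],[[0.01,0,2.25],0,1],[[0.01,0,2.55],0,1],[[0.01,0,2.8],0,1],[[0.01,0,2.95],0,1],[[0.01,0,2.95],0,1],[[0.01,0,2.95],0,1]]'; python3 -c "
from h import *
c=cam('wrist');save('wrist2',c['img']);print(c['obs']['ee_pos'],c['obs']['eef_rot'],c['obs']['force'])"
```

```text
time_s: 2.9
ee_pos: [0.4898, -0.185, 0.0773]
eef_rot: [3.141, 0.0, 1.908]
force: [0.1, -0.3, 0.2]
grip_width: 0.0941
[ 0.48976518 -0.18497086  0.07728833] [3.14123757e+00 3.14040400e-04 1.90845394e+00] [ 0.14856152 -0.28659178  0.24968135]
```

View pics/wrist2.png

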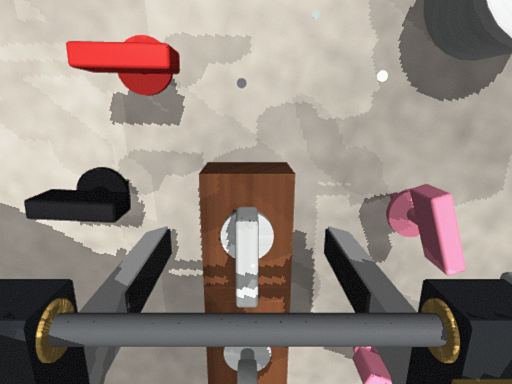

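The bar lies centred between the pads at (247,250). Now I'll close the gripper.

```bash
python3 -m creep '[[[0,0,0],0,0],[[0,0,0],0,0],[[0,0,0],0,0],[[0,0,0],0,0],[[0,0,0],0,0],[[0,0,0],0,0],[[0,0,0],0,0],[[0,0,0],0,0],[[0,0,0],0,0],[[0,0,0],0,0]]' 45
```

```text
time_s: 3.95
ee_pos: [0.4896, -0.1848, 0.0769]
eef_rot: [3.142, -0.0, 1.909]
force: [-0.7, 1.0, 0.1]
grip_width: 0.0176
```

```bash
python3 -m creep '[[[0,0,0],0,0],[[0,0,0],0,0],[[0,0,0],0,0],[[0,0,0],0,0]]'; python3 -m creep '[[[0,0,0],0,0],[[0,0,0],0,0]]'
```

```text
time_s: 4.35
ee_pos: [0.4896, -0.1848, 0.0769]
eef_rot: [-3.142, -0.0, 1.909]
force: [0.0, -0.2, -0.7]
grip_width: 0.0118
time_s: 4.55
ee_pos: [0.4896, -0.1848, 0.0769]
eef_rot: [-3.142, -0.0, 1.909]
force: [-0.1, -0.6, -0.3]
grip_width: 0.0117
```

Gripped, with a width of 11.7 mm. Lifting straight up.

```bash
python3 -m creep '[[[0,0,-0.05],0,0],[[0,0,-0.15],0,0],[[0,0,-0.3],0,0],[[0,0,-0.5],0,0],[[0,0,-0.8],0,0],[[0,0,-1.1],0,0],[[0,0,-1.5],0,0],[[0,0,-1.9],0,0],[[0,0,-2.3],0,0],[[0,0,-2.6],0,0],[[0,0,-2.8],0,0],[[0,0,-2.8],0,0]]';python3 -m creep '[[[0,0,0],0,0],[[0,0,0],0,0]]'; python3 -c "
from h import *
c=cam('wrist');save('wrist3',c['img']);print(c['obs']['ee_pos'],c['obs']['eef_rot'],c['obs']['force'],c['obs']['grip_width'])
c=cam('side');save('side3',c['img'])"
```

```text
time_s: 5.75
ee_pos: [0.49, -0.185, 0.2185]
eef_rot: [3.14, 0.002, 1.909]
force: [-0.2, 0.3, -1.8]
grip_width: 0.012
time_s: 5.95
ee_pos: [0.4893, -0.1847, 0.2161]
eef_rot: [-3.141, -0.001, 1.909]
force: [-0.6, -0.5, -1.1]
grip_width: 0.0117
[ 0.48930608 -0.18471266  0.21613638] [-3.14064665e+00 -9.70432293e-04  1.90861489e+00] [-0.55652158 -0.45058314 -1.1171757 ] 0.011724024562748748
```

View pics/wrist3.png

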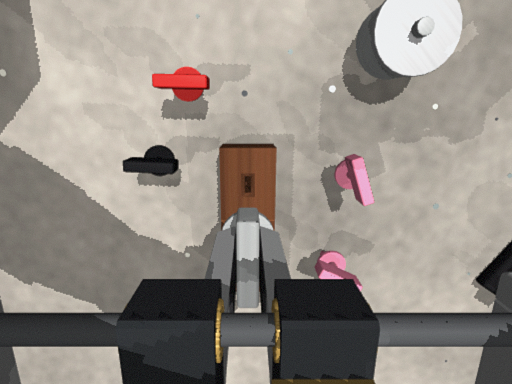

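View pics/side3.png

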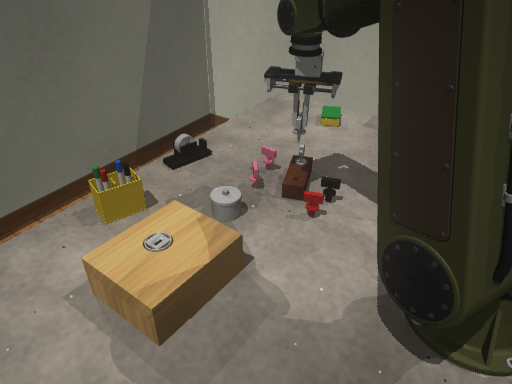

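The key hangs straight in the jaws, the slot is empty at (248,184), and the spare is still standing. Moving to a viewing pose 50 mm short of the lock.

```bash
python3 -m creep '[[[0.2,0.1,0],0.1,0],[[0.7,0.4,0],0.3,0],[[1.4,0.77,0],0.5,0],[[2.1,1.15,0],0.8,0],[[2.8,1.55,0],1.1,0],[[3.5,1.93,0],1.4,0],[[4.2,2.3,0],1.7,0],[[4.9,2.7,0],2.0,0],[[5.6,3.1,0],2.3,0],[[6.3,3.47,0],2.5,0],[[6.8,3.75,0],2.65,0],[[7.01,3.86,0],2.73,0]]';python3 -m creep '[[[0,0,0],0,0],[[0,0,0],0,0],[[0,0,0],0,0]]'
cat > lockm.py <<'E'
from h import *
import sys
c=cam('wrist');save(sys.argv[1],c['img']);o=c['obs'];print(o['ee_pos'],o['eef_rot'],o['force'],o['grip_width'])
np.savez(sys.argv[1]+".npz",**{k:c[k] for k in("img","d","f","cx","cy","E")})
print(proj(c,[.5565,.2594,.102]))
E
python3 lockm.py wrist4
```

```text
time_s: 7.25
ee_pos: [0.5553, 0.2121, 0.2162]
eef_rot: [-3.141, 0.0, 1.529]
force: [0.3, -0.2, -2.0]
grip_width: 0.0116
time_s: 7.55
ee_pos: [0.5556, 0.2085, 0.217]
eef_rot: [3.142, 0.0, 1.526]
force: [-0.0, 0.6, -0.5]
grip_width: 0.0118
[0.55556909 0.20854227 0.21702482] [3.14155442e+00 1.61821708e-04 1.52646610e+00] [-0.02584255  0.5524645  -0.54241604] 0.011751231959141283
(np.float64(245.9001512842549), np.float64(141.23074367113367))
```

View pics/wrist4.png

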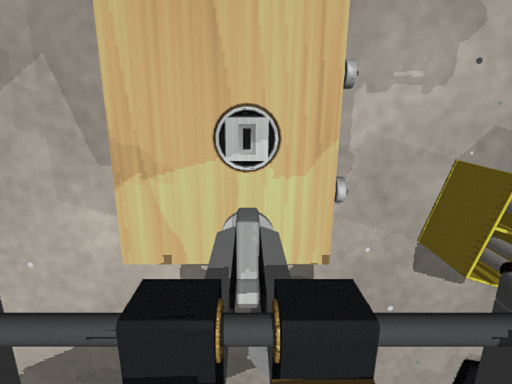

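The lock's ring is centred near (247,138), with the hole visible in front of the held key. Measuring it.

Run:
```python
from h import *
c=dict(np.load("wrist4.npz"))
hsv=cv2.cvtColor(c["img"],cv2.COLOR_RGB2HSV);W=cloud(c)
m=np.zeros((384,512),np.uint8);m[98:176,208:286]=1
m=(m>0)&((hsv[...,1]<50)|(hsv[...,2]<60))
n,l,st,ce=cv2.connectedComponentsWithStats(m.astype(np.uint8));i=1+np.argmax(st[1:,4]);m=l==i
v,u=np.nonzero(m);p=np.array([plane(c,a,b,.102)[:2] for a,b in zip(u,v)],np.float32)*1000
print(st[i],np.nanmedian(W[m][:,2]),cv2.fitEllipse(cv2.convexHull(p)),cv2.minEnclosingCircle(p))
gy=c["img"].mean(-1);print(gy[124:154,236:260].astype(int)); print(gy[138,190:300].astype(int))
for th in (60,130):
    for zz in (.102,.098):
        d=np.zeros_like(m);d[123:154,236:259]=1;d&=gy<th
        n,l,st,ce=cv2.connectedComponentsWithStats(d.astype(np.uint8));i=1+np.argmax(st[1:,4]);d=l==i
        v,u=np.nonzero(d);q=np.array([plane(c,a,b,zz)[:2] for a,b in zip(u,v)],np.float32)*1000
        print(th,zz,st[i],cv2.minAreaRect(q))
z=W[...,2]
b=np.zeros((384,512),bool);b[0:262,90:360]=1
t=(b&(abs(z-.1)<.004)).astype(np.uint8);ct=max(cv2.findContours(t,0,2)[0],key=cv2.contourArea)[:,0]
p=np.array([plane(c,a,b_,.1)[:2] for a,b_ in ct if b_>2 and b_<250],np.float32)*1000
for nm,mm in(("x+",p[:,0]>np.median(p[:,0])+60),("x-",p[:,0]<np.median(p[:,0])-60)):
    q=p[mm]
    if len(q)>30: vx,vy,x0,y0=cv2.fitLine(q,cv2.DIST_HUBER,0,.01,.01).ravel();print(nm,len(q),np.degrees(np.arctan2(vy,vx)),x0,y0)
```

```text
[ 214  106   66   65 3326] 0.10137052365881632 ((557.0238037109375, 261.928955078125), (55.354034423828125, 56.37379837036133), 94.63854217529297) ((556.93896484375, 262.0691833496094), 28.411027908325195)
[[168 165 146 135 129 128 129 127 128 126 126 125 128 130 125 124 121 120
  117 134 177 179 177 175]
 [169 168 141 117  98 104 126 123 126 125 122 122 124 125 125 121 119 115
  115 130 179 177 179 175]
 [170 165 144 135 134 133 131 131 126 127 127 124 125 124 129 125 119 118
  118 132 177 180 176 171]
 [166 167 146 138 138 137 134 125 122 118 122 117 116 115 120 128 123 120
  116 132 178 180 175 170]
 [166 166 145 135 135 138 125  76  73  73  70  76  69  67  82 124 122 120
  116 137 177 179 177 172]
 [167 165 146 136 136 140 124  38  20  28  28  25  27  27  50 108 122 122
  122 140 178 177 176 172]
 [168 166 145 138 138 137 128  39  20  25  27  21  25  18  52 109 124 118
  121 141 179 177 177 170]
 [167 166 148 139 142 139 130  40  20  21  27  29  21  17  54 112 123 122
  120 141 175 175 179 171]
 [168 165 148 138 136 138 129  41  22  27  23  26  19  24  52 112 123 119
  121 140 17
[... 2481 characters left out ...]
 137 202 189 113  43
  66 128 154 161 161 157 160 160 161 157 159 161 162 164 164 163 160 158
 156 154]
60 0.102 [243 129   8  20 145] ((557.1056518554688, 261.6385498046875), (16.180641174316406, 5.99989652633667), 87.23602294921875)
60 0.098 [243 129   8  20 145] ((557.082275390625, 261.2780456542969), (16.415803909301758, 6.087136745452881), 87.23617553710938)
130 0.102 [239 124  16  26 280] ((557.2567138671875, 263.2923278808594), (21.240264892578125, 12.771672248840332), 87.77023315429688)
130 0.098 [239 124  16  26 280] ((557.2356567382812, 262.95587158203125), (21.54904556274414, 12.957202911376953), 87.7706069946289)
x+ 38 87.26581 637.3307 269.7417
x- 61 87.30553 437.59143 259.24725
```

```bash
python3 -m creep '[[[0.1,0,0],0,0],[[0.3,0,0],0,0],[[0.45,0,0],0,0],[[0.45,0,0],0,0],[[0.45,0,0],0,0],[[0.45,0,0],0,0],[[0.45,0,0],0,0],[[0.45,0,0],0,0]]'; python3 lockm.py wrist5
cat > meas.py <<'E'
from h import *
import sys
c=dict(np.load(sys.argv[1]));U0,V0=int(sys.argv[2]),int(sys.argv[3])
hsv=cv2.cvtColor(c["img"],cv2.COLOR_RGB2HSV)
m=np.zeros((384,512),np.uint8);m[V0-40:V0+40,U0-40:U0+40]=1
m=(m>0)&((hsv[...,1]<50)|(hsv[...,2]<60))
n,l,st,ce=cv2.connectedComponentsWithStats(m.astype(np.uint8));i=1+np.argmax(st[1:,4]);m=l==i
v,u=np.nonzero(m);p=np.array([plane(c,a,b,.102)[:2] for a,b in zip(u,v)],np.float32)*1000
print(st[i],cv2.fitEllipse(cv2.convexHull(p)),cv2.minEnclosingCircle(p))
gy=c["img"].mean(-1)
d=np.zeros_like(m);d[V0-16:V0+16,U0-12:U0+12]=1;d&=gy<60
n,l,st,ce=cv2.connectedComponentsWithStats(d.astype(np.uint8));i=1+np.argmax(st[1:,4]);d=l==i
v,u=np.nonzero(d);q=np.array([plane(c,a,b,.1)[:2] for a,b in zip(u,v)],np.float32)*1000
print(st[i],cv2.minAreaRect(q))
E
python3 -c "
from h import *
print(telemetry.get_obs()['ee_pos'],telemetry.get_obs()['joint_vel'])
W=cloud(dict(np.load('wrist5.npz')));
print([ (v,W[v,247].round(4).tolist()) for v in (200,205,208,212,220,240,260,280,295,305,310)])"
```

```text
time_s: 8.4
ee_pos: [0.5565, 0.2321, 0.217]
eef_rot: [3.142, 0.0, 1.527]
force: [-0.4, 0.7, -1.3]
grip_width: 0.0115
[0.55651408 0.23209659 0.21696293] [3.14157478e+00 3.89430241e-05 1.52720070e+00] [-0.42325525  0.67335387 -1.2965935 ] 0.01149184192270844
(np.float64(246.07692875037856), np.float64(168.22574515354978))
[0.55650402 0.23215589 0.21699821] [ 0.00044928  0.00048274  0.0002219   0.00104956 -0.00161648 -0.00030827]
[(200, [0.556, 0.2293, 0.099]), (205, [0.5558, 0.2248, 0.0999]), (208, [0.5572, 0.2562, 0.2079]), (212, [0.5572, 0.2562, 0.2151]), (220, [0.5572, 0.2557, 0.2263]), (240, [0.5568, 0.2461, 0.2295]), (260, [0.5563, 0.2357, 0.2307]), (280, [0.5558, 0.2238, 0.2299]), (295, [0.5554, 0.2159, 0.2315]), (305, [0.5551, 0.2089, 0.23]), (310, [0.5477, 0.043, 0.0001])]
```

View pics/wrist5.png

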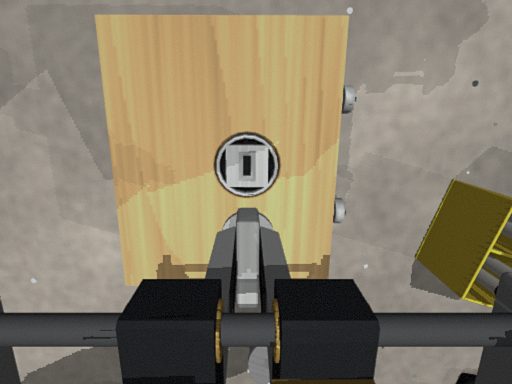

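```bash
python3 meas.py wrist5.npz 247 165
python3 - <<'E'
from h import *
c=dict(np.load("wrist5.npz"));W=cloud(c);z=W[...,2]
g=(z>.225)&(z<.236);g[:195]=0;g[320:]=0;g[:,:225]=0;g[:,270:]=0
v,u=np.nonzero(g);q=np.array([plane(c,a,b,.2301)[:2] for a,b in zip(u,v)],np.float32)*1000
print(g.sum(),np.median(z[g]),cv2.minAreaRect(q))
print(W[270,235:262].round(4).tolist())
E
```

```text
[ 215  133   64   63 3128] ((556.880859375, 262.1320495605469), (55.6600227355957, 55.924476623535156), 14.419819831848145) ((557.0137329101562, 262.3966979980469), 28.4024658203125)
[243 156   8  19 121] ((556.9739990234375, 261.8485107421875), (16.13941192626953, 6.197144508361816), 87.27835083007812)
2268 0.22987206055625364 ((556.16064453125, 232.6446533203125), (49.92167663574219, 22.412843704223633), 87.45671844482422)
[[0.5508, 0.2376, 0.2441], [0.5505, 0.2314, 0.2329], [0.5508, 0.2298, 0.2298], [0.5514, 0.2297, 0.2298], [0.5519, 0.2296, 0.2297], [0.5524, 0.2301, 0.2306], [0.5529, 0.2294, 0.2293], [0.5534, 0.2298, 0.2301], [0.554, 0.2298, 0.2301], [0.5545, 0.2301, 0.2307], [0.555, 0.2301, 0.2308], [0.5555, 0.2291, 0.2291], [0.556, 0.2296, 0.2299], [0.5565, 0.2295, 0.2299], [nan, nan, nan], [0.5576, 0.2302, 0.2311], [0.5581, 0.2295, 0.23], [0.5586, 0.2297, 0.2303], [0.5591, 0.2295, 0.2301], [0.5596, 0.2302, 0.2314], [0.5602, 0.2296, 0.2302], [0.5607, 0.2297, 0.2305], [0.5612, 0.229, 0.2293], [0.5617, 0.2282, 0.2279], [0.5622, 0.2306, 0.2323], [0.5624, 0.2371, 0.2442], [0.5628, 0.2397, 0.2489]]
```

The settled wrist views put the keyhole at about (557.0, 262.0) mm with a yaw of -2.7°. The held key sits within 0.5 mm of the TCP. The top view gave y = 259.4, but I trust the wrist view more, since it measures key and lock together. Moving above the hole and down to just over the lock.

```bash
python3 -m creep '[[[0.15,0,0],0.02,0],[[0.35,-0.01,0],0.02,0],[[0.5,-0.01,0],0.02,0],[[0.586,-0.014,0],0.02,0],[[0.586,-0.014,0.15],0.02,0],[[0.586,-0.014,0.35],0.02,0],[[0.586,-0.014,0.6],0.02,0],[[0.586,-0.014,0.8],0.02,0],[[0.586,-0.014,0.95],0.02,0],[[0.586,-0.014,0.98],0.02,0],[[0.586,-0.014,0.98],0.02,0],[[0.586,-0.014,0.98],0.02,0]]'; python3 -c "
from h import *
c=cam('side');save('side6',cv2.resize(c['img'][190:290,90:240],None,fx=5,fy=5,interpolation=cv2.INTER_CUBIC));o=telemetry.get_obs();print(o['ee_pos'],o['eef_rot'],o['force'])
c=cam('top');save('top6',cv2.resize(c['img'][90:220,60:220],None,fx=4,fy=4))"
```

```text
time_s: 9.65
ee_pos: [0.5573, 0.2617, 0.1685]
eef_rot: [3.141, -0.0, 1.525]
force: [-0.3, 0.5, -0.4]
grip_width: 0.0118
[0.55724797 0.2616666  0.16850415] [ 3.14076298e+00 -3.70686125e-04  1.52468029e+00] [ 0.25340841 -0.39894201 -0.90030446]
```

View pics/side6.png

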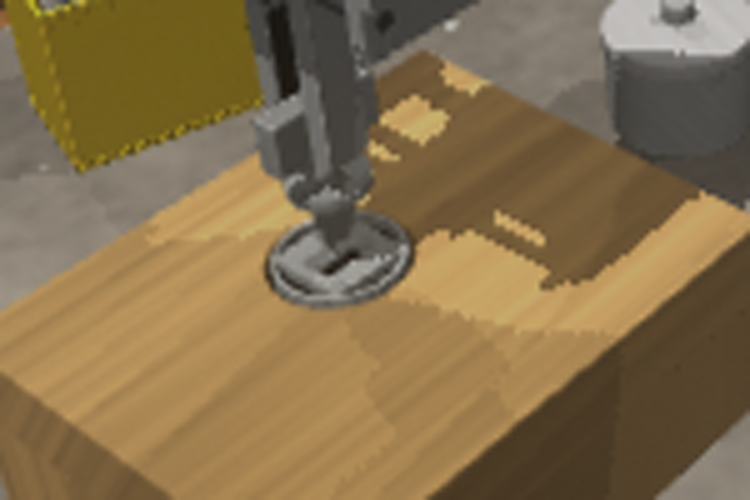

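The side view shows the blade tip at crop (340,248), just over the hole at (342,265), as expected for a 6 mm gap. Inserting in gentle stages.

```bash
python3 -m creep '[[[0,0,0.04],0,0],[[0,0,0.08],0,0],[[0,0,0.12],0,0],[[0,0,0.16],0,0],[[0,0,0.2],0,0],[[0,0,0.24],0,0],[[0,0,0.24],0,0],[[0,0,0.24],0,0]]'
```

```text
time_s: 10.55
ee_pos: [0.5571, 0.2616, 0.1559]
eef_rot: [-3.142, 0.0, 1.525]
force: [-0.9, 0.3, -0.3]
grip_width: 0.0115
```

```bash
python3 -m creep '[[[0,0,0.04],0,0],[[0,0,0.08],0,0],[[0,0,0.12],0,0],[[0,0,0.16],0,0],[[0,0,0.2],0,0],[[0,0,0.24],0,0],[[0,0,0.28],0,0],[[0,0,0.28],0,0]]'
```

```text
time_s: 11.35
ee_pos: [0.5569, 0.2616, 0.1416]
eef_rot: [-3.141, 0.0, 1.525]
force: [-1.0, 0.6, -0.7]
grip_width: 0.0118
```

```bash
python3 -m creep '[[[0,0,0.04],0,0],[[0,0,0.08],0,0],[[0,0,0.11],0,0],[[0,0,0.14],0,0],[[0,0,0.14],0,0]]';python3 -m creep '[[[0,0,0.01],0,0],[[0,0,0.02],0,0],[[0,0,0.02],0,0]]'
```

```text
time_s: 11.85
ee_pos: [0.557, 0.2616, 0.1347]
eef_rot: [-3.141, 0.0, 1.525]
force: [0.1, 0.1, -0.8]
grip_width: 0.0118
time_s: 12.15
ee_pos: [0.5571, 0.2616, 0.134]
eef_rot: [3.141, -0.0, 1.525]
force: [0.6, 0.7, -0.8]
grip_width: 0.0119
```

```bash
python3 -m creep '[[[0,0,0.01],0,0],[[0,0,0.02],0,0],[[0,0,0.02],0,0]]';python3 -m creep '[[[0,0,0.01],0,0],[[0,0,0.02],0,0],[[0,0,0.02],0,0]]'
```

```text
time_s: 12.45
ee_pos: [0.5571, 0.2617, 0.1339]
eef_rot: [3.141, -0.0, 1.525]
force: [-4.3, -1.3, 8.0]
grip_width: 0.0113
time_s: 12.75
ee_pos: [0.5572, 0.2617, 0.1338]
eef_rot: [3.14, -0.0, 1.525]
force: [-8.0, -3.6, 16.2]
grip_width: 0.0115
```

The collar is seated: the TCP stopped at 133.9 mm, exactly the expected height, and the force rose to 16 N. I'll ease the push and turn clockwise, which is a positive twist.

```bash
python3 -m creep '[[[0,0,-0.03],0,0],[[0,0,-0.03],0.3,0],[[0,0,-0.03],0.8,0],[[0,0,-0.03],1.4,0],[[0,0,-0.03],2.0,0],[[0,0,-0.03],2.6,0],[[0,0,-0.03],3.2,0],[[0,0,-0.03],3.7,0],[[0,0,-0.03],4.0,0],[[0,0,-0.03],4.0,0]]' 55; python3 -c "
from h import *
o=telemetry.get_obs();print(o['moment'],o['force'])"
```

```text
time_s: 13.75
ee_pos: [0.5575, 0.2616, 0.1339]
eef_rot: [3.141, -0.001, 0.965]
force: [0.6, 0.6, 3.8]
grip_width: 0.0119
[-0.19852592 -0.26757316  0.02077641] [0.58476301 0.58023233 3.83161061]
```

```bash
python3 -m creep '[[[0,0,0],0.4,0],[[0,0,0],0.9,0],[[0,0,0],1.5,0],[[0,0,0],2.1,0],[[0,0,0],2.7,0],[[0,0,0],3.3,0],[[0,0,0],3.8,0],[[0,0,0],4.1,0],[[0,0,0],4.3,0],[[0,0,0],4.3,0]]'; python3 -c "
from h import *
o=telemetry.get_obs();print(o['moment'],o['force'],o['qpos'])"
```

```text
time_s: 14.75
ee_pos: [0.5575, 0.2614, 0.1339]
eef_rot: [3.141, -0.001, 0.366]
force: [2.7, -3.5, 5.2]
grip_width: 0.0116
[-0.65930666 -0.56922814 -0.04244849] [ 2.74050997 -3.51542591  5.20654117] [ 3.79172312e-01  5.26521698e-01  1.42037637e+00 -4.88318943e-04
  1.19346958e+00  1.58405354e+00]
```

```bash
for i in 1; do python3 -m creep '[[[0,0,0],0.15,0],[[0,0,0],0.15,0]]'; done; python3 -c "
from h import *
o=telemetry.get_obs();print(o['moment'],o['force'])"; python3 -m creep '[[[0,0,0],0.2,0],[[0,0,0],0.2,0]]';python3 -c "
from h import *
o=telemetry.get_obs();print(o['moment'],o['force'])"
```

```text
time_s: 14.95
ee_pos: [0.5575, 0.2614, 0.1339]
eef_rot: [3.141, -0.001, 0.346]
force: [3.1, -3.7, 5.2]
grip_width: 0.0114
[-0.66482176 -0.53439365 -0.00395055] [ 3.10174816 -3.68286752  5.18411781]
time_s: 15.15
ee_pos: [0.5575, 0.2614, 0.1339]
eef_rot: [3.141, -0.001, 0.318]
force: [3.7, -2.4, 5.5]
grip_width: 0.0115
[-0.74994862 -0.54555133  0.11729135] [ 3.73008304 -2.36775654  5.48238057]
```

```bash
for i in 1; do python3 -m creep '[[[0,0,0],0.2,0],[[0,0,0],0.2,0]]'; done; python3 -c "
from h import *
o=telemetry.get_obs();print(o['moment'],o['force'])"; python3 -m creep '[[[0,0,0],0.2,0],[[0,0,0],0.2,0]]';python3 -c "
from h import *
o=telemetry.get_obs();print(o['moment'],o['force'])
c=cam('wrist');save('wrist7',c['img'])"
```

```text
time_s: 15.35
ee_pos: [0.5575, 0.2614, 0.1339]
eef_rot: [3.141, -0.001, 0.29]
force: [2.7, -3.8, 5.6]
grip_width: 0.0117
[-0.78136155 -0.545822    0.19623147] [ 2.69451262 -3.79549569  5.58178582]
time_s: 15.55
ee_pos: [0.5575, 0.2613, 0.1339]
eef_rot: [3.141, -0.001, 0.262]
force: [2.8, -3.4, 4.9]
grip_width: 0.0116
[-0.77717824 -0.54611733  0.32309403] [ 2.77504806 -3.40824508  4.9038098 ]
```

View pics/wrist7.png

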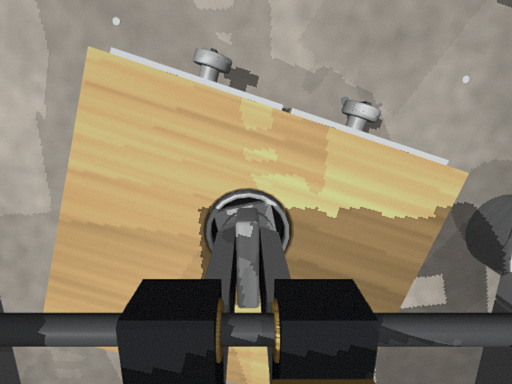

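```bash
python3 -m creep '[[[0,0,0],0.2,0],[[0,0,0],0.2,0]]';python3 -c "
from h import *
o=telemetry.get_obs();print(o['moment'],o['force'])"; python3 -m creep '[[[0,0,0],-0.3,0],[[0,0,0],-0.8,0],[[0,0,0],-1.4,0],[[0,0,0],-2.0,0],[[0,0,0],-2.6,0],[[0,0,0],-3.2,0],[[0,0,0],-3.8,0],[[0,0,0],-4.4,0],[[0,0,0],-4.8,0],[[0,0,0],-5.0,0],[[0,0,0],-5.0,0]]';python3 -c "
from h import *
o=telemetry.get_obs();print(o['moment'],o['force'])"
```

```text
time_s: 15.8
ee_pos: [0.5575, 0.2613, 0.1339]
eef_rot: [3.141, -0.001, 0.235]
force: [2.7, -4.0, 4.8]
grip_width: 0.0118
[-0.81148769 -0.43960369  0.58333895] [ 2.66472665 -4.03388639  4.84756773]
time_s: 16.9
ee_pos: [0.5569, 0.2619, 0.1339]
eef_rot: [-3.141, -0.0, 0.934]
force: [-1.8, -0.9, 7.7]
grip_width: 0.0117
[-0.1501617   0.2230875   0.04648369] [-1.79567743 -0.91503586  7.6697512 ]
```

The moment reached 0.58 N m, so the barrel is firmly on its stop. Continuing back home.

```bash
python3 -m creep '[[[0,0,0],-0.3,0],[[0,0,0],-0.8,0],[[0,0,0],-1.4,0],[[0,0,0],-2.0,0],[[0,0,0],-2.6,0],[[0,0,0],-3.2,0],[[0,0,0],-3.8,0],[[0,0,0],-4.3,0],[[0,0,0],-4.6,0],[[0,0,0],-4.8,0],[[0,0,0],-4.8,0]]';python3 -c "
from h import *
o=telemetry.get_obs();print(o['moment'],o['force'])"
python3 -m creep '[[[0,0,0],-0.2,0],[[0,0,0],-0.2,0]]';python3 -c "
from h import *
o=telemetry.get_obs();print(o['moment'],o['force'])"
python3 -m creep '[[[0,0,0],-0.2,0],[[0,0,0],-0.2,0]]';python3 -c "
from h import *
o=telemetry.get_obs();print(o['moment'],o['force'])"
```

```text
time_s: 18.0
ee_pos: [0.557, 0.2618, 0.1339]
eef_rot: [3.141, -0.0, 1.604]
force: [-0.4, -0.3, 7.8]
grip_width: 0.012
[-0.2418092   0.05703923 -0.01749541] [-0.37525913 -0.32823619  7.84630074]
time_s: 18.2
ee_pos: [0.557, 0.2619, 0.1339]
eef_rot: [3.141, -0.0, 1.632]
force: [-1.0, -0.3, 6.8]
grip_width: 0.0117
[-0.18596183  0.02695961 -0.01609178] [-0.97166489 -0.33116018  6.82282977]
time_s: 18.4
ee_pos: [0.557, 0.2619, 0.1339]
eef_rot: [3.141, -0.001, 1.66]
force: [-0.7, -1.0, 5.7]
grip_width: 0.0115
[-0.22325068 -0.0376595  -0.00299547] [-0.71102198 -0.97054494  5.72420995]
```

```bash
python3 -m creep '[[[0,0,0],-0.2,0],[[0,0,0],-0.2,0]]';python3 -c "
from h import *
o=telemetry.get_obs();print(o['moment'],o['force'])"
python3 -m creep '[[[0,0,0],-0.2,0],[[0,0,0],-0.2,0]]';python3 -c "
from h import *
o=telemetry.get_obs();print(o['moment'],o['force'])"
```

```text
time_s: 18.6
ee_pos: [0.557, 0.2619, 0.1339]
eef_rot: [3.141, -0.001, 1.688]
force: [0.1, -1.0, 6.5]
grip_width: 0.0115
[-0.19919794 -0.09452621 -0.1099847 ] [ 0.05131844 -1.02893362  6.48937909]
time_s: 18.8
ee_pos: [0.557, 0.2618, 0.1339]
eef_rot: [3.141, -0.001, 1.716]
force: [-0.7, -0.8, 6.5]
grip_width: 0.0115
[-0.17981695 -0.03372172 -0.25261191] [-0.69068622 -0.79833342  6.48234139]
```

```bash
python3 -m creep '[[[0,0,0],-0.2,0],[[0,0,0],-0.2,0]]';python3 -c "
from h import *
o=telemetry.get_obs();print(o['moment'],o['force'])"
python3 -m creep '[[[0,0,0],0.3,0],[[0,0,0],0.7,0],[[0,0,0],1.1,0],[[0,0,0],1.4,0],[[0,0,0],1.52,0],[[0,0,0],1.52,0]]';python3 -c "
from h import *
o=telemetry.get_obs();print(o['moment'],o['force'])"
```

```text
time_s: 19.0
ee_pos: [0.557, 0.2619, 0.1339]
eef_rot: [3.141, -0.001, 1.743]
force: [0.1, -0.9, 6.1]
grip_width: 0.0113
[-0.1774076  -0.01450275 -0.44546634] [ 0.10922367 -0.90678296  6.05621915]
time_s: 19.6
ee_pos: [0.5571, 0.2619, 0.1339]
eef_rot: [3.141, -0.001, 1.53]
force: [0.9, -0.6, 6.0]
grip_width: 0.0115
[-0.09166018 -0.14605544  0.01354189] [ 0.91511796 -0.56590819  6.00313023]
```

The barrel is firmly at its home stop (-0.45 N m), and the key is back mid-play with no moment on it. Pulling it out.

```bash
python3 -m creep '[[[0,0,-0.05],0,0],[[0,0,-0.12],0,0],[[0,0,-0.2],0,0],[[0,0,-0.3],0,0],[[0,0,-0.4],0,0],[[0,0,-0.5],0,0],[[0,0,-0.6],0,0],[[0,0,-0.7],0,0]]'
python3 -m creep '[[[0,0,-0.2],0,0],[[0,0,-0.5],0,0],[[0,0,-0.8],0,0],[[-0.2,0,-1.0],0,0],[[-0.5,0,-1.0],0,0],[[-0.8,0,-1.0],0,0],[[-1.0,0,-1.0],0,0],[[-1.0,0,-1.0],0,0],[[-1.0,0,-1.0],0,0],[[-1.0,0,-1.0],0,0]]'; python3 lockm.py wrist8
python3 - <<'E'
from h import *
c=dict(np.load("wrist8.npz"));W=cloud(c);z=W[...,2];o=telemetry.get_obs()
zt=o["ee_pos"][2]+.0131
g=(abs(z-zt)<.005);g[:195]=0;g[320:]=0;g[:,:225]=0;g[:,270:]=0
v,u=np.nonzero(g);q=np.array([plane(c,a,b,zt)[:2] for a,b in zip(u,v)],np.float32)*1000
print(g.sum(),np.median(z[g])-o["ee_pos"][2],cv2.minAreaRect(q))
E
```

```text
time_s: 20.4
ee_pos: [0.557, 0.2616, 0.1689]
eef_rot: [3.142, -0.0, 1.529]
force: [-0.1, 0.1, -1.4]
grip_width: 0.0118
time_s: 21.4
ee_pos: [0.5549, 0.2119, 0.2182]
eef_rot: [-3.141, 0.0, 1.529]
force: [-0.1, 0.2, -1.3]
grip_width: 0.0119
[0.55491875 0.21191378 0.21822779] [-3.14128774e+00  4.24780539e-05  1.52905423e+00] [-0.12902808  0.21436848 -1.32650186] 0.01190358081191553
(np.float64(247.01666401876147), np.float64(144.98647295376117))
2249 0.012911179322584898 ((554.579345703125, 212.69546508789062), (50.46040725708008, 22.3997745513916), 87.57523345947266)
```

View pics/wrist8.png

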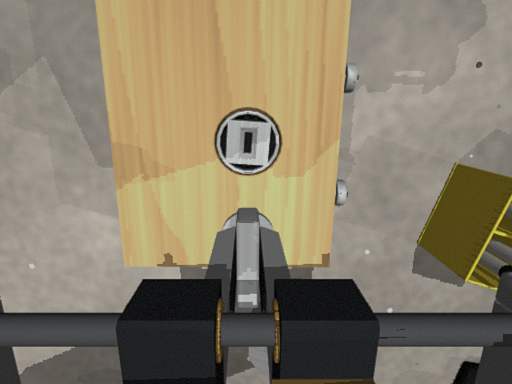

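The key is out, and the lock is at (248,142). The barrel looks slightly rotated, so I'll measure the hole's angle.

```bash
python3 meas.py wrist8.npz 248 142
python3 - <<'E'
from h import *
# subpixel hole outline angle at both times
for f,U,V in (("wrist4.npz",247,138),("wrist5.npz",247,165),("wrist8.npz",248,142)):
    c=dict(np.load(f));gy=c["img"].mean(-1).astype(np.float32)
    # left & right dark edges of hole, threshold crossing per row
    out=[]
    for side in (-1,1):
        P=[]
        for v in range(V-8,V+7):
            row=gy[v];u=U
            while row[u]<80:u+=side
            a,b=row[u-side],row[u];uu=(u-side)+side*(80-a)/(b-a)
            P.append(plane(c,uu,v,.098)[:2])
        P=np.array(P,np.float32)*1000
        vx,vy,_,_=cv2.fitLine(P,cv2.DIST_HUBER,0,.01,.01).ravel();out.append(np.degrees(np.arctan2(vy,vx))%180)
    print(f,out)
c=dict(np.load("wrist8.npz"));a=dict(np.load("wrist4.npz"))
A=cv2.resize(a["img"][100:176,208:286],None,fx=5,fy=5);B=cv2.resize(c["img"][104:180,209:287],None,fx=5,fy=5);save("cmp",np.hstack([A,B]))
E
```

```text
[ 215  110   66   64 3251] ((557.0013427734375, 261.7543029785156), (54.74169921875, 56.438262939453125), 90.6821060180664) ((557.0392456054688, 262.1890869140625), 28.30609893798828)
[244 132   8  21 143] ((557.0180053710938, 261.6807556152344), (17.31137466430664, 6.115788459777832), 87.43278503417969)
wrist4.npz [np.float32(87.38409), np.float32(85.44285)]
wrist5.npz [np.float32(87.39934), np.float32(86.69201)]
wrist8.npz [np.float32(83.95911), np.float32(81.4388)]
```

View pics/cmp.png

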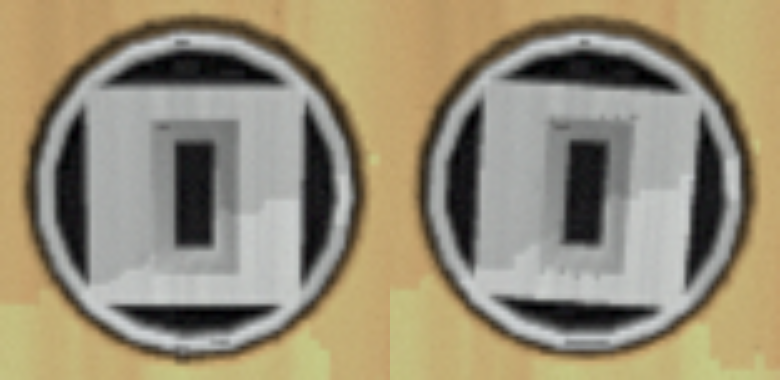

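The barrel sits about 3.5° (0.06 rad) clockwise of where it started: the hole edge is at 83.9°, against 87.4° before. Centring the key dragged it slightly off home. There's time to mend it: go back in, turn it home against the stop, and relax less before pulling out.

```bash
python3 -m creep '[[[0.2,0,0],0,0],[[0.5,0,0],0,0],[[0.8,0,0],0,0],[[1.0,0,0],0,0],[[1.0,0,0.2],0,0],[[1.0,0,0.5],0,0],[[1.0,0,0.8],0,0],[[1.0,0,0.95],0,0],[[1.0,0,1.0],0,0],[[1.0,0,1.0],0,0]]'
python3 -m creep '[[[0,0,0.05],0,0],[[0,0,0.1],0,0],[[0,0,0.15],0,0],[[0,0,0.2],0,0],[[0,0,0.25],0,0],[[0,0,0.25],0,0]]'
```

```text
time_s: 22.45
ee_pos: [0.5571, 0.2615, 0.1683]
eef_rot: [-3.141, 0.0, 1.529]
force: [0.1, 0.1, -1.1]
grip_width: 0.0113
time_s: 23.05
ee_pos: [0.5569, 0.2616, 0.1555]
eef_rot: [-3.141, 0.0, 1.529]
force: [0.6, -0.4, -0.4]
grip_width: 0.0116
```

```bash
python3 -m creep '[[[0,0,0.05],0,0],[[0,0,0.1],0,0],[[0,0,0.15],0,0],[[0,0,0.2],0,0],[[0,0,0.25],0,0],[[0,0,0.3],0,0],[[0,0,0.35],0,0],[[0,0,0.4],0,0],[[0,0,0.43],0,0],[[0,0,0.44],0,0],[[0,0,0.44],0,0]]'
python3 -m creep '[[[0,0,0],-0.2,0],[[0,0,0],-0.6,0],[[0,0,0],-1.0,0],[[0,0,0],-1.1,0],[[0,0,0],-1.1,0]]'
python3 -c "
from h import *
o=telemetry.get_obs();print(o['moment'],o['force'])"
```

```text
time_s: 24.15
ee_pos: [0.5571, 0.2616, 0.134]
eef_rot: [3.141, -0.0, 1.529]
force: [-0.3, 0.7, -1.4]
grip_width: 0.0118
time_s: 24.65
ee_pos: [0.5571, 0.2616, 0.134]
eef_rot: [3.141, -0.0, 1.682]
force: [-0.1, 0.1, -1.6]
grip_width: 0.0114
[-0.02794484 -0.08039245 -0.09950521] [-0.05274863  0.09675898 -1.62442716]
```

```bash
python3 -m creep '[[[0,0,0],-0.2,0],[[0,0,0],-0.2,0]]'
python3 -c "
from h import *
o=telemetry.get_obs();print(o['moment'],o['force'])"
python3 -m creep '[[[0,0,0],-0.15,0],[[0,0,0],-0.15,0]]'
python3 -c "
from h import *
o=telemetry.get_obs();print(o['moment'],o['force'])"
python3 -m creep '[[[0,0,0],0.2,0],[[0,0,0],0.4,0],[[0,0,0],0.4,0]]'
python3 -c "
from h import *
o=telemetry.get_obs();print(o['moment'],o['force'])"
```

```text
time_s: 24.85
ee_pos: [0.557, 0.2616, 0.134]
eef_rot: [3.142, -0.0, 1.711]
force: [-0.2, 0.2, -0.3]
grip_width: 0.0118
[-0.0539427   0.04286408 -0.18925705] [-0.17027304  0.16373068 -0.28788494]
time_s: 25.05
ee_pos: [0.557, 0.2616, 0.134]
eef_rot: [3.142, -0.0, 1.732]
force: [-0.6, -0.7, 0.2]
grip_width: 0.0117
[ 0.01474002  0.01291799 -0.35667463] [-0.58276479 -0.65679917  0.22100431]
time_s: 25.35
ee_pos: [0.5571, 0.2616, 0.1339]
eef_rot: [3.142, 0.0, 1.674]
force: [-0.8, -0.2, 0.4]
grip_width: 0.0119
[-0.13124381 -0.03428087 -0.02610659] [-0.8052808  -0.16027895  0.41739023]
```

```bash
python3 -m creep '[[[0,0,0],0.15,0],[[0,0,0],0.3,0],[[0,0,0],0.3,0]]'
python3 -c "
from h import *
o=telemetry.get_obs();print(o['moment'],o['force'])"
python3 -m creep '[[[0,0,-0.05],0,0],[[0,0,-0.12],0,0],[[0,0,-0.2],0,0],[[0,0,-0.3],0,0],[[0,0,-0.4],0,0],[[0,0,-0.5],0,0],[[0,0,-0.6],0,0],[[0,0,-0.7],0,0]]'
python3 -m creep '[[[0,0,-0.2],0,0],[[0,0,-0.5],0,0],[[0,0,-0.8],0.2,0],[[-0.2,0,-1.0],0.5,0],[[-0.5,0,-1.0],0.7,0],[[-0.8,0,-1.0],0.73,0],[[-1.0,0,-1.0],0.73,0],[[-1.0,0,-1.0],0.73,0],[[-1.0,0,-1.0],0.73,0],[[-1.0,0,-1.0],0.73,0]]'; python3 lockm.py wrist9; python3 meas.py wrist9.npz 248 142;  python3 - <<'E'
from h import *
for f,U,V in (("wrist4.npz",247,138),("wrist8.npz",248,142),("wrist9.npz",248,142)):
    c=dict(np.load(f));gy=c["img"].mean(-1).astype(np.float32)
    out=[]
    for side in (-1,1):
        P=[]
        for v in range(V-8,V+7):
            row=gy[v];u=U
            while row[u]<80:u+=side
            a,b=row[u-side],row[u];uu=(u-side)+side*(80-a)/(b-a)
            P.append(plane(c,uu,v,.098)[:2])
        P=np.array(P,np.float32)*1000
        vx,vy,_,_=cv2.fitLine(P,cv2.DIST_HUBER,0,.01,.01).ravel();out.append(np.degrees(np.arctan2(vy,vx))%180)
    print(f,out)
c=dict(np.load("wrist9.npz"));a=dict(np.load("wrist4.npz"))
A=cv2.resize(a["img"][100:176,208:286],None,fx=5,fy=5);B=cv2.resize(c["img"][104:180,209:287],None,fx=5,fy=5);save("cmp9",np.hstack([A,B]))
E
```

```text
time_s: 25.65
ee_pos: [0.5571, 0.2616, 0.1339]
eef_rot: [3.142, -0.0, 1.632]
force: [0.4, 0.5, -1.6]
grip_width: 0.0116
[-0.03097874 -0.10693847  0.02554769] [ 0.37093123  0.51262084 -1.59904345]
time_s: 26.45
ee_pos: [0.5571, 0.2616, 0.1694]
eef_rot: [3.142, -0.0, 1.634]
force: [0.5, 0.2, -0.9]
grip_width: 0.0116
time_s: 27.45
ee_pos: [0.5601, 0.212, 0.2187]
eef_rot: [-3.141, -0.0, 1.532]
force: [0.2, 0.1, -0.7]
grip_width: 0.012
[0.56012753 0.2119862  0.21874821] [-3.14131496e+00 -2.76898706e-05  1.53203323e+00] [ 0.16542511  0.1336255  -0.72606212] 0.011996922726902438
(np.float64(241.20599548112887), np.float64(145.24703565570172))
[ 209  110   66   65 3228] ((557.0210571289062, 261.7929992675781), (54.9110107421875, 56.41127014160156), 83.33015441894531) ((556.99169921875, 262.1672058105469), 28.396026611328125)
[239 133   7  20 139] ((557.2307739257812, 261.4748840332031), (16.498510360717773, 5.296265125274658), 87.6494369506836)
wrist4.npz [np.float32(87.38409), np.float32(85.44285)]
wrist8.npz [np.float32(83.95911), np.float32(81.4388)]
wrist9.npz [np.float32(178.72742), np.float32(78.3733)]
```

View pics/cmp9.png

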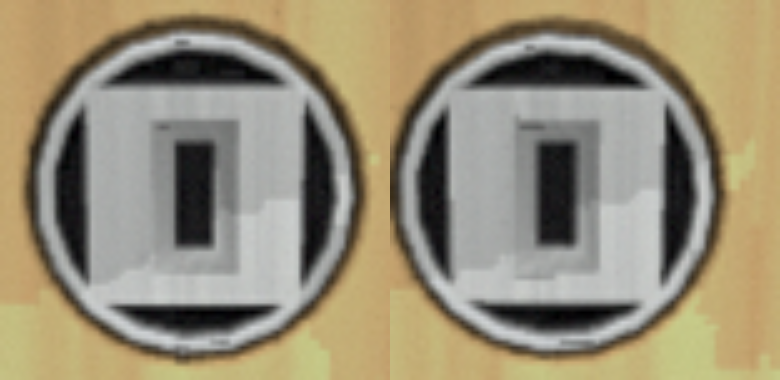

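View pics/wrist9.png

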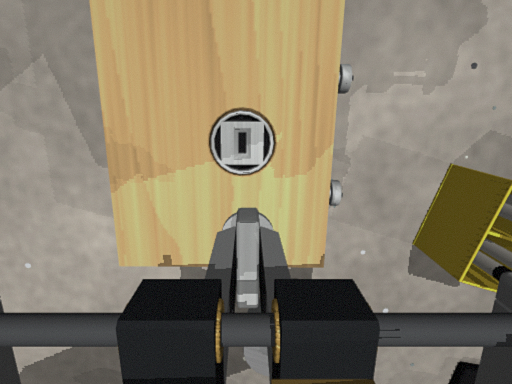

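The barrel now looks identical to its starting pose: minAreaRect gives 87.6° against 87.3°. My edge-line fit failed on this picture because its window was off the hole, but the side-by-side crop agrees. Carrying the key back to the stand.

```bash
python3 -m creep '[[[-0.2,0,0],0,0],[[-0.7,-0.1,0],-0.2,0],[[-1.4,-0.2,0],-0.5,0],[[-2.2,-0.3,0],-0.8,0],[[-3.0,-0.4,0],-1.1,0],[[-3.8,-0.52,0],-1.4,0],[[-4.6,-0.64,0],-1.7,0],[[-5.4,-0.75,0],-2.0,0],[[-6.2,-0.86,0],-2.3,0],[[-7.0,-0.97,0],-2.5,0],[[-7.6,-1.05,0],-2.65,0],[[-7.985,-1.1,0],-2.7,0]]';python3 -m creep '[[[0,0,0],0,0],[[0,0,0],0,0],[[0,0,0],0,0],[[0,0,0],0,0],[[0,0,0],0,0]]';python3 lockm.py wrist10
python3 - <<'E'
from h import *
for f in ("wrist3",): pass
c=dict(np.load("wrist10.npz"))
hsv=cv2.cvtColor(c["img"],cv2.COLOR_RGB2HSV);W=cloud(c);z=W[...,2];gy=c["img"].mean(-1)
print(proj(c,[.4896,-.1852,.045]))
zt=telemetry.get_obs()["ee_pos"][2]+.0131
g=(abs(z-zt)<.005)&(hsv[...,2]>100);g[:195]=0;g[320:]=0;g[:,:236]=0;g[:,260:]=0
v,u=np.nonzero(g);q=np.array([plane(c,a,b,zt)[:2] for a,b in zip(u,v)],np.float32)*1000
print(g.sum(),cv2.minAreaRect(q))
save("slot",cv2.resize(c["img"][140:230,205:295],None,fx=6,fy=6,interpolation=cv2.INTER_CUBIC))
print(gy[168:200,236:262].astype(int))
E
```

```text
time_s: 28.7
ee_pos: [0.4887, -0.1873, 0.219]
eef_rot: [-3.142, 0.0, 1.908]
force: [-1.0, 0.5, -0.6]
grip_width: 0.0114
time_s: 29.2
ee_pos: [0.4898, -0.1844, 0.219]
eef_rot: [3.141, 0.0, 1.91]
force: [-1.0, 1.0, -1.8]
grip_width: 0.0117
[ 0.48979094 -0.18443445  0.21901321] [3.14147082e+00 3.21150529e-05 1.90968753e+00] [-1.04191259  0.98578019 -1.79424806] 0.011654121927699846
(np.float64(612.2610872271366), np.float64(-464.5707023756521))
(np.float64(246.92924375401708), np.float64(183.7272681254175))
1926 ((489.36199951171875, -183.722412109375), (11.469963073730469, 50.49448013305664), 19.27387809753418)
[[79 78 76 75 73 77 80 81 78 82 82 76 73 72 76 82 83 88 85 85 83 84 85 88
  88 91]
 [79 74 72 76 74 78 82 80 83 83 79 76 73 73 75 81 85 81 85 88 90 82 86 85
  88 89]
 [80 76 70 74 75 78 80 82 82 82 75 81 72 76 78 83 84 83 89 86 84 87 87 84
  84 87]
 [81 78 74 74 78 76 81 77 82 81 81 79 68 70 76 82 80 83 88 87 87 84 86 87
  86 86]
 [80 80 73 75 75 71 74 74 76 73 72 69 60 62 63 72 76 76 85 86 85 84 83 84
  89 89]
 [79 76 72 73 64 61 65 63 64 64 63 63 64 59 56 60 63 70 80 87 87 88 
[... 1473 characters left out ...]
65 65 65 83 85 86 86 85 83
  90 88]
 [77 76 73 75 71 69 65 61 68 72 74 72 75 70 68 71 68 68 81 85 87 82 82 91
  86 83]
 [78 76 73 73 72 65 66 67 71 74 77 77 71 66 70 68 64 64 77 90 84 83 83 85
  88 83]
 [79 74 73 71 70 64 67 72 74 78 73 64 63 64 66 64 65 68 85 86 84 82 84 87
  86 87]
 [80 78 74 74 69 74 75 77 75 74 72 66 67 68 60 64 65 71 81 86 89 81 85 85
  85 89]
 [79 74 72 75 73 77 74 76 77 76 78 72 73 78 73 77 76 79 80 88 85 84 86 85
  86 84]
 [79 75 74 73 73 76 83 82 87 86 79 79 82 78 84 82 85 84 87 91 86 80 87 85
  88 88]
 [81 77 71 75 77 76 79 80 82 80 78 76 80 82 84 81 85 84 83 85 86 81 82 87
  89 86]
 [77 76 74 75 73 77 80 81 85 81 79 74 76 82 81 84 85 88 85 86 85 83 85 86
  87 85]]
```

View pics/slot.png

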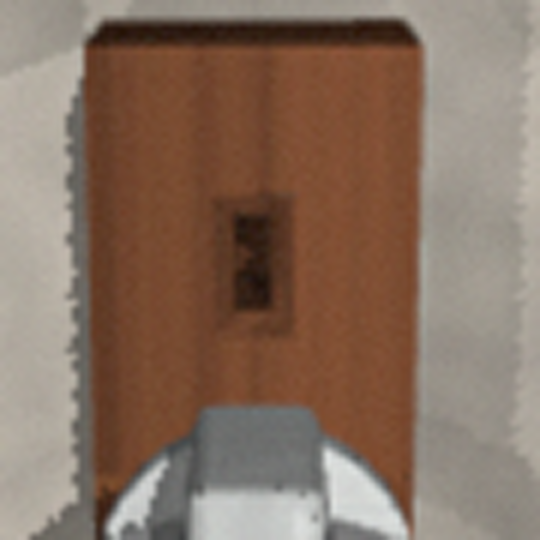

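The slot's lead-in is centred at (246.9,183.8), which matches the projected original key position to within 0.3 px. Descending to just above the slot, then slowly in.

```bash
python3 -m creep '[[[-0.012,0,0.15],0,0],[[-0.012,0,0.4],0,0],[[-0.012,0,0.7],0,0],[[-0.012,0,1.0],0,0],[[-0.012,0,1.3],0,0],[[-0.012,0,1.6],0,0],[[-0.012,0,1.85],0,0],[[-0.012,0,2.05],0,0],[[-0.012,0,2.15],0,0],[[-0.012,0,2.15],0,0],[[-0.012,0,2.15],0,0],[[-0.012,0,2.15],0,0]]'
python3 -m creep '[[[0,0,0.04],0,0],[[0,0,0.09],0,0],[[0,0,0.14],0,0],[[0,0,0.19],0,0],[[0,0,0.24],0,0],[[0,0,0.24],0,0]]'
```

```text
time_s: 30.45
ee_pos: [0.4901, -0.1858, 0.112]
eef_rot: [3.141, 0.001, 1.909]
force: [-1.0, 0.9, -0.5]
grip_width: 0.0113
time_s: 31.05
ee_pos: [0.4896, -0.1856, 0.099]
eef_rot: [-3.141, -0.0, 1.909]
force: [0.9, 0.9, -1.3]
grip_width: 0.0115
```

```bash
python3 -m creep '[[[0.01,0,0.05],0,0],[[0.01,0,0.1],0,0],[[0.01,0,0.15],0,0],[[0.01,0,0.2],0,0],[[0.01,0,0.25],0,0],[[0.01,0,0.3],0,0],[[0.01,0,0.35],0,0],[[0.01,0,0.39],0,0],[[0.01,0,0.41],0,0],[[0.01,0,0.41],0,0]]'
python3 -m creep '[[[0,0,0.02],0,0],[[0,0,0.03],0,0],[[0,0,0.03],0,0]]'
```

```text
time_s: 32.05
ee_pos: [0.4896, -0.1852, 0.0788]
eef_rot: [-3.141, -0.0, 1.909]
force: [-0.6, -0.6, -0.9]
grip_width: 0.0115
time_s: 32.35
ee_pos: [0.4896, -0.1852, 0.0774]
eef_rot: [-3.142, -0.0, 1.909]
force: [-0.2, 0.4, -0.7]
grip_width: 0.0116
```

```bash
python3 -m creep '[[[0,0,0.02],0,0],[[0,0,0.03],0,0],[[0,0,0.03],0,0]]'; python3 -m creep '[[[0,0,0.01],0,0],[[0,0,0.01],0,0]]'
```

```text
time_s: 32.65
ee_pos: [0.4898, -0.1853, 0.0769]
eef_rot: [3.141, 0.0, 1.909]
force: [-5.1, 1.5, 11.6]
grip_width: 0.011
time_s: 32.85
ee_pos: [0.4898, -0.1853, 0.0768]
eef_rot: [3.141, 0.001, 1.909]
force: [-8.8, 3.3, 16.3]
grip_width: 0.0117
```

Fully down: the TCP is at 76.8–76.9 mm, as at the grasp, with 16 N of push. Relaxing and opening.

```bash
python3 -m creep '[[[0,0,-0.03],0,0],[[0,0,-0.03],0,0],[[0,0,-0.03],0,0.3],[[0,0,-0.03],0,0.6],[[0,0,-0.03],0,1],[[0,0,-0.03],0,1],[[0,0,-0.03],0,1],[[0,0,-0.03],0,1],[[0,0,-0.03],0,1],[[0,0,-0.03],0,1],[[0,0,-0.03],0,1],[[0,0,-0.03],0,1]]'; python3 -m creep '[[[0,0,0],0,1],[[0,0,0],0,1],[[0,0,0],0,1]]'
```

```text
time_s: 34.05
ee_pos: [0.4896, -0.1852, 0.0769]
eef_rot: [-3.142, -0.0, 1.909]
force: [0.4, 0.8, 0.9]
grip_width: 0.0882
time_s: 34.35
ee_pos: [0.4896, -0.1852, 0.0769]
eef_rot: [-3.142, -0.0, 1.909]
force: [-0.1, -0.2, -0.3]
grip_width: 0.094
```

```bash
python3 -m creep '[[[0,0,-0.1],0,1],[[0,0,-0.3],0,1],[[0,0,-0.6],0,1],[[0,0,-1.0],0,1],[[0,0,-1.4],0,1],[[0,0,-1.8],0,1],[[0,0,-2.2],0,1],[[0,0,-2.6],0,1],[[0,0,-2.85],0,1],[[0,0,-2.95],0,1],[[0,0,-2.95],0,1],[[0,0,-2.95],0,1]]';python3 -m creep '[[[0,0,0],0,1],[[0,0,0],0,1],[[0,0,0],0,1]]'; python3 lockm.py wrist11
python3 - <<'E'
from h import *
c=dict(np.load("wrist11.npz"));W=cloud(c);z=W[...,2]
b=np.zeros((384,512),bool);b[140:225,215:280]=1
g=b&(z>.083)&(z<.096);v,u=np.nonzero(g);q=np.array([plane(c,a,d,.09)[:2] for a,d in zip(u,v)],np.float32)*1000
print(g.sum(),np.median(z[g]),cv2.minAreaRect(q))
hsv=cv2.cvtColor(c["img"],cv2.COLOR_RGB2HSV)
g=b&(abs(z-.05)<.006)&(hsv[...,1]<60);print("collar z",np.median(z[g]))
t=cam("top");save("top11",t["img"]);s=cam("side");save("side11",cv2.resize(s["img"][130:290,80:370],None,fx=2.5,fy=2.5))
c=t;z=cloud(c)[...,2]
g=np.zeros((384,512),bool);g[170:225,335:380]=1;g&=(z>.083)&(z<.096);v,u=np.nonzero(g);q=np.array([plane(c,a,d,.09)[:2] for a,d in zip(u,v)],np.float32)*1000
if len(q): print("top",np.median(z[g]),cv2.minAreaRect(q))
E
```

```text
time_s: 35.55
ee_pos: [0.4894, -0.1851, 0.2237]
eef_rot: [-3.141, -0.001, 1.909]
force: [0.7, 0.0, -0.2]
grip_width: 0.094
time_s: 35.85
ee_pos: [0.4896, -0.1852, 0.2241]
eef_rot: [-3.141, -0.0, 1.909]
force: [0.1, 0.2, 0.1]
grip_width: 0.0938
[ 0.48955577 -0.18515102  0.22406598] [-3.14111600e+00 -4.69639934e-04  1.90866722e+00] [0.06461849 0.21776842 0.10925719] 0.09376192068332297
(np.float64(603.2108339771409), np.float64(-451.3498550291314))
607 0.08982492738643666 ((489.9222717285156, -184.93360900878906), (11.358168601989746, 49.889713287353516), 19.086336135864258)
collar z 0.04979533523304552
top 0.08943371001344191 ((489.9991149902344, -185.3009796142578), (11.109393119812012, 50.6489143371582), 19.256446838378906)
```

View pics/wrist11.png

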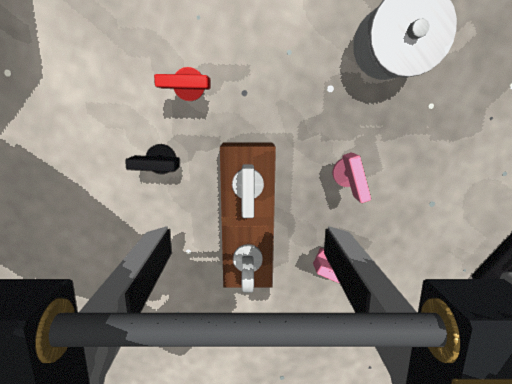

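View pics/side11.png

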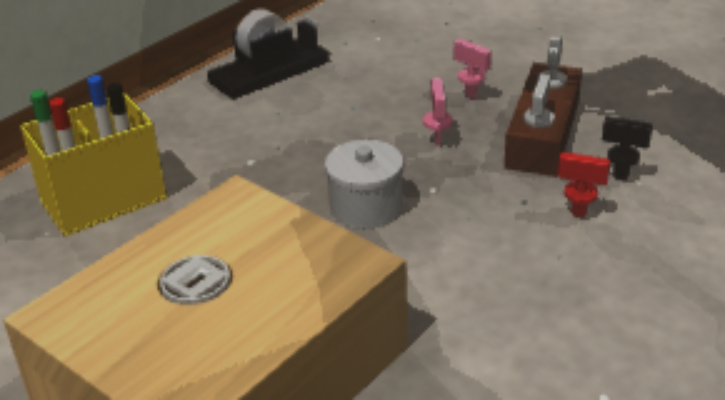

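The key is back fully down in its own slot at (248,190), with its grip top at 90 mm and its collar at 50 mm. The spare at (248,265) and all the look-alikes are untouched. The lock is empty and home, and the gripper is clear.

```bash
python3 -c "
from station import ctrl
print(ctrl.hand_in())"
```

```text
the job is handed in; nothing more can be done
None
```

The job is handed in at about 36 s, with the lock turned and home and the bar-grip key back in its own slot. One thing went off plan: the lock barrel drifted on the first withdrawal, and I corrected it.

- **Turning:** I pushed the key in until the collar seated. I turned it clockwise to the stop, where the moment rose to 0.58 N m. I then turned it back until the home stop resisted, at -0.45 N m.
- **First withdrawal:** after I pulled the key out, a picture showed the barrel about 0.06 rad clockwise of home. Centring the key before the pull had probably dragged it.
- **Correction:** I put the key back in and turned it home against the stop again, to -0.36 N m. I relaxed it less this time and pulled it out. The keyhole then measured 87.6°, against 87.3° at the start. The finer edge-line check failed on that last picture because its window was off the hole, but a side-by-side crop showed the barrel back at its starting angle.
- **Last checks:** the key stands within about 1 mm of where it began, grip top at 90 mm and collar top at 50 mm. The gripper is open and well above it, and the forces read near zero. The spare key and the look-alikes look untouched.
- **Keyhole position:** the top camera and the wrist camera disagreed by about 2.5 mm. I used the wrist value, and the key went in without resistance.

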